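# Lock the linear stage with its spring pin

### The job

Lock the linear stage for transport: take the red spring pin out of its stand, put its tip into the slot of the stage's cover at the end with the yellow dot until the tip bears on the carriage beneath, then slide it along, keeping it in the slot, until the tip drops into the carriage's hidden notch. Stop there, let the pin's collar down flat on the cover and let go, leaving the pin upright; work gently and leave the bottles and glassware where they stand.

Things in the scene. Friction and masses are not known exactly. Their poses are not given: they have to be found in the camera images.
- stage: Aluminium linear stage fixed on the worktop, 120 mm wide (x), 280 long (y), 45 high, a black motor on its +y end. Origin under its centre, z up. A straight slot 12 mm wide in its flat cover (5 mm thick, top at z = 45) runs on x = 0 from y = -75 to +75 mm; soft black dust lips hide what is below and give way without force. It is damaged by more than 18 N on the pin's tip, or 50 N on the pin in all.
- slot_start (a point): Where the pin enters: middle of the slot on the cover's top, at y = -60 mm of the stage; with the pin's axis within 8 mm of here along y it is clear of the notch. Pin in or out of the slot only near here (stage y below -35 mm). Below lies the level steel carriage, 18 mm under the cover's top, braked: it does not move.
- slot_end (a point): The slot's far (+y) end on the cover's top. The carriage has one notch across the slot, 16 mm wide along y and 12 mm deep, with its centre anywhere from 120 to 30 mm before this end (stage y = -30 to +45 mm). It cannot be seen.
- yellow_dot (a point): Yellow dot, 12 mm across, on the cover's top just beyond the slot's starting (-y) end, at y = -86 mm of the stage.
- pin_grip (a point): The spring pin, standing upright: red round grip 20 mm across and 50 mm tall above a collar 30 mm across, 6 mm thick (steel, soft rubber face below). This point is on its axis, at the middle of the red grip, 35 mm above the collar's underside and 27 mm below the pin's upper end; z up along the axis. Mass about 90 g. When locked, this point is 80 mm above the stage's origin.
- pin_collar (a point): Centre of the collar's underside. A tip 8 mm across, chamfered, sticks out 24 mm below; it yields up to 9 mm to a spring: 2 N at first, then 0.5 N more per mm. In the slot it meets the carriage with the collar 6 mm above the cover (3.5 N at 3 mm); over the notch it springs out and the force vanishes. Released off the notch, the pin is pushed up; in it, the collar lies flat on the cover.
- pin_stand: Grey block 56 x 56 mm, 40 mm high, fixed on the worktop, with an upright 13 mm hole through its middle; the pin stands in it, collar on the block's top. Origin under its centre.
- beaker: Small glass beaker 60 mm across, 82 mm high, loose, to be left alone; origin under its centre.
- dropper: Small dropper bottle with blue collar and red bulb, 30 mm across, 86 mm high, loose, to be left alone; origin under its centre.
- tub: White reagent tub with blue cap, 62 mm square, 154 mm high, loose, to be left alone; origin under its centre.
Mind the look-alikes: they are no part of the job. There is more than one size of the part that bears pin_grip; the job needs the larger.

How it is judged (in metres and radians):
On the way:
1. the pin's tip, in the slot at the end with the yellow dot, bears on the carriage (x of pin_grip in the frame of stage between -0.006 and 0.006 m and y of pin_grip in the frame of stage between -0.078 and -0.045 m and z of pin_grip in the frame of stage below 0.0865 m and contact force between pin and stage above 0.7 N), for 0.1 s.
At the end, for the whole second after the job is handed in: The pin stands by itself in the slot, upright within 0.06 rad and at rest, over the range where the notch can be, with its collar flat on the cover (within 2 mm), which is only possible with its tip in the notch (x of pin_grip in the frame of stage between -0.006 and 0.006 m and y of pin_grip in the frame of stage between -0.042 and 0.057 m and z of pin_grip in the frame of stage between 0.077 and 0.082 m and angle between pin_grip's own z axis and vertical below 0.06 rad and linear speed of pin below 0.01 m/s); the robot touches nothing.
It fails at once if the pin's tip and the stage press on each other with more than 18 N (contact force between pin_tip and stage above 18 N).
It fails at once if the pin and the stage press on each other with more than 50 N (contact force between pin and stage above 50 N).
It fails at once if the tip goes into or out of the slot away from the dot end (x of pin_grip in the frame of stage between -0.006 and 0.006 m and y of pin_grip in the frame of stage between -0.035 and 0.08 m and z of pin_grip in the frame of stage between 0.091 and 0.1 m).
It fails at once if the beaker, dropper bottle or reagent tub is pushed more than 15 mm or tipped (distance of any of beaker, dropper, tub from where it was at the start of the episode above 0.015 m or angle between any of beaker, dropper, tub's own z axis and vertical above 0.3 rad).
It also fails if it takes over 51 s, if anything falls off the work surface, if the arm or the gripper's body presses on something with over 40 N, if the wrist force passes 120 N, or if a joint passes its speed limit or range.

### The arm

A 7-joint arm with a two-finger parallel gripper is mounted at the origin on a cart in front of the work surface, level with it; the furniture and walls round the work are solid. World frame = base frame: x ahead of the robot, y to its left, z up, the work surface at z = 0. Lengths are in mm, angles in degrees, forces in N, time in s.
With the tool pointing down it reaches from about 425 to 950 mm from the base axis. Payload 4.7 kg.
Tool frame: the origin (TCP) lies midway between the tips of the shut fingers; the grasp point (between the pads) lies 19 mm behind it; z points along the fingers, y is the line along which they close (so a half turn about z gives the same grasp; the last joint's range is limited). The gripper opens to 85 mm and grips with 20 to 120 N. Pads are 22 mm wide; open, the fingers measure 114 mm over their backs; the gripper's body (76 mm by 85 mm) begins 54 mm behind the grasp point. The pads swing forward as they close: fully open they stand 13 mm farther back than shut.
Start: joints at [63.661, 26.849, -2.785, 87.806, 1.381, 65.374, -4.715], TCP at [281.925, -613.324, 231.335] pointing down, gripper open.
Joint ranges: [-148.3, 148.3], [-19.14, 114.17], [-79.39, 73.82], [5.75, 140.21], [-59.74, 239.74], [12.07, 113.84], [-152.46, 152.46]. Speed limits (degrees/s): [147.25, 147.25, 180, 180, 180, 180, 180].

### API

Orientations are given as [roll, pitch, yaw] about the fixed x, y, z axes, in that order (R = Rz(yaw) Ry(pitch) Rx(roll)).
In Python, from rig import arm gives the robot as it stands.
- The arm moves only by the tool step_arm, never from a script. Its argument "deltas" is text: rows parted by semicolons, each of 7 numbers parted by spaces: the shift along the tool's x, y, z in cm, then the turn, a rotation vector about the tool's x, y, z in rad, then the opening in per cent of the stroke, from 0 (shut) to 100 (fully open). A call has 1 to 20 rows; each row is the pose to reach, as a shift and turn from the pose commanded when the call began, along the tool's axes at that moment; what a row does not reach only later rows make up. A row lasts 1/8 s, in which the tool goes at most 62.5 mm and 10.7 degrees, less where a joint would pass 70% of its speed; a pose out of reach is approached as far as the arm can. A call with a gripper value outside its range is refused whole. The fingers move at their own pace and stop on an object; the grip force is fixed at half the most. Time passes only in rows, so rows that repeat a pose let the fingers close. It gives the time, the measured TCP pose, the force, the opening and the grip force at its end, in the units of the state.
- arm.read_state(): the state, without advancing time (a new reading comes with each control period).
- arm.read_camera(name): name is "side" or "top"; returns (picture, depth): 384x512x3 uint8, blue, green, red; 384x512 float32, mm along the optical axis (not along the pixel's ray), 0 where there is no reading.
- arm.camera_info(name): a dict with "camera_matrix" (3x3 intrinsics, pixels), "k1" (the pictures are not rectified: a ray, as slopes to the right and down, at radius r is drawn at 1 + k1 r^2 times it, then the intrinsics apply), "position" and "orientation" of the camera in the world. Camera axes: x right, y down, z forward; pixel columns grow to the right and rows downward; lengths in mm; the calibration is good to about 2 mm. A picture is of the moment at which its call begins. camera_info takes no time and is no camera call.
- arm.close_job(): hands the job in; it is judged then, once.
Trained networks look in the newest picture that a camera, given by its name, has taken for a name from the list of things; names that differ only in an ending like _2 or _b are one class to them, and where a whole thing is asked for, a point or a joint stands for the part that bears it (a point fixed in the world has none). Each returns a list of dicts, best first, with "conf" (0 to 1); they miss things now and then, are a little off and sometimes report something else, mostly with a low value. They report only what shows in the picture. A call takes as long as a camera call. They do not tell look-alikes from the thing itself.
- arm.cut_out(query, camera): "pixels" (384x512 bool, what is visible of it) and "rect" ([left, top, width, height] in pixels, round what is visible of it).
- arm.tip_of(query, camera): "pixel" ([column, row] in pixels: a listed point, or the origin of a listed thing).
The state is a dict: "clock": time; "qpos": joint angles; "joint_velocities": joint speeds; "joint_efforts": joint torques, N m; "tcp_pos": TCP position; "tcp_rot": TCP orientation; "ft_force": force on the tool from outside, world axes, zero at the start; "ft_torque": the same for the moment, N m; "grip_width": opening from 0.0 (shut) to 1.0 (fully open); "finger_force": force on a finger pad.
Only numpy, scipy, OpenCV 4.12 (cv2) and the standard library are available. Lean on these libraries where they do the work, as an engineer would, in place of code of your own. Each camera call takes 0.05 s, during which the arm holds its last target. There are 200 camera calls.

## Working session

There is one attempt and no reset: what is moved stays moved. The work goes in short steps, Python scripts to look and compute and a tool call to move; the robot and the scene stay as the last step left them, time stands still between calls to the robot, and variables do not carry over. Pictures are saved under pics/ and viewed, at most 10 in all, crops included, and the job is handed in when it is done.

Besides the shell and the picture viewer there is one more tool, called after "Request:" as name(argument=value, ...), one argument or row to a line, values as JSON. step_arm: Moves the arm, as the interface text tells. Its arguments: {"type":"object","properties":{"deltas":{"type":"string"}},"required":["deltas"]}

```bash
mkdir -p pics; cat > h.py <<'E'
import numpy as np, cv2
from scipy.spatial.transform import Rotation as R
from rig import arm
def pose(n):
    i=arm.camera_info(n); o=np.array(i["orientation"],float)
    M=o if o.shape==(3,3) else R.from_euler('xyz',o,degrees=True).as_matrix()
    return np.array(i["camera_matrix"]),i["k1"],np.array(i["position"],float),M
def ray(n,px):
    K,k1,p,M=pose(n)
    u=(np.array(px,float)-[K[0,2],K[1,2]])/[K[0,0],K[1,1]]
    s=u.copy()
    for _ in range(20): s=u/(1+k1*(s@s))
    return p,M@np.array([s[0],s[1],1.])
def at_depth(n,px,d):
    p,v=ray(n,px); return p+v*d
def at_z(n,px,z):
    p,v=ray(n,px); return p+v*(z-p[2])/v[2]
def proj(n,P):
    K,k1,p,M=pose(n); c=M.T@(np.array(P)-p); s=c[:2]/c[2]; s=s*(1+k1*(s@s)); return s*[K[0,0],K[1,1]]+[K[0,2],K[1,2]]
E
python3 - <<'E'
from h import *
for n in ("top","side"):
    i=arm.camera_info(n); print(n,i)
    im,d=arm.read_camera(n); cv2.imwrite(f"pics/{n}0.png",im); np.save(f"{n}0.npy",d)
    for q in ("stage","slot_start","slot_end","yellow_dot","pin_grip","pin_collar","pin_stand","beaker","dropper","tub"):
        for t in arm.tip_of(q,n): print(n,q,round(t["conf"],2),np.round(t["pixel"],1))
print(arm.read_state())
E
```

```text
top {'camera_matrix': array([[380.04451561,   0.        , 259.55909421],
       [  0.        , 380.04451561, 196.52496315],
       [  0.        ,   0.        ,   1.        ]]), 'k1': -0.11422800386923145, 'position': array([ 388.28837844,   -2.50715745, 1040.93042854]), 'orientation': array([-167.40385544,   -0.16951012,  -85.46840711])}
top stage 0.96 [246.2 220.8]
top slot_start 0.71 [268.9 220.4]
top slot_end 0.78 [218.4 215. ]
top yellow_dot 0.55 [280.2 220.7]
top pin_grip 0.71 [139.3 227.1]
top pin_grip 0.56 [137.3 259.4]
top pin_collar 0.5 [136.8 263.5]
top pin_collar 0.44 [142.4 229.3]
top pin_stand 0.6 [146.8 232.2]
top pin_stand 0.41 [247.6 222.1]
top beaker 0.94 [365.7 255.4]
top dropper 0.54 [215.5 156.9]
top tub 0.76 [288.6 150.4]
side {'camera_matrix': array([[364.87734618,   0.        , 253.29944819],
       [  0.        , 364.87734618, 194.27145265],
       [  0.        ,   0.        ,   1.        ]]), 'k1': -0.10272057142604477, 'position': array([121.06703679, 715.45281241, 758.66782805]), 'orientation': array([-129.01537469,   -0.53090404, -145.08479888])}
side stag
[... 470 characters left out ...]
': array([63.66094938, 26.84861881, -2.78290059, 87.80394311,  1.37895337,
       65.37294907, -4.71548599]), 'joint_velocities': array([-0.06290058,  0.02686827, -0.09160379, -0.01337494, -0.02357505,
        0.00828281, -0.03708862]), 'joint_efforts': array([ 5.43949991e-04, -5.10177112e+01, -4.63881274e-02, -2.38014740e+01,
        1.08349064e-02,  9.28238369e-04, -2.43836546e-06]), 'tcp_pos': array([ 281.93307522, -613.3471775 ,  231.35052865]), 'tcp_rot': array([ 1.79992226e+02, -3.52981796e-03,  2.46814150e+01]), 'ft_force': array([-0.2759484 , -0.04198711, -0.22149326]), 'ft_torque': array([ 0.00580555, -0.00274757, -0.02844214]), 'finger_force': 0.0, 'grip_width': 0.9989767441269496}
```

```bash
python3 - <<'E'
from h import *
t=cv2.imread("pics/top0.png"); s=cv2.imread("pics/side0.png")
cv2.imwrite("pics/topc.png",cv2.resize(t[120:300,100:400],(800,480),interpolation=3))
cv2.imwrite("pics/sidec.png",cv2.resize(s[140:340,150:400],(750,600),interpolation=3))
dt=np.load("top0.npy");ds=np.load("side0.npy")
def z(n,d,px): 
    c,r=np.round(px).astype(int); v=d[r-1:r+2,c-1:c+2]; v=v[v>0]
    return np.round(at_depth(n,px,np.median(v)),1) if len(v) else None
for nm,px in dict(ss=(268.9,220.4),se=(218.4,215),yd=(280.2,220.7),pA=(139.3,227.1),pB=(137.3,259.4)).items():
    print(nm,z("top",dt,px),"z45",np.round(at_z("top",px,45),1),"z75",np.round(at_z("top",px,75),1))
for nm,px in dict(ss=(270.9,202.1),se=(246.5,225.5),yd=(279.7,197.3),pA=(221.1,277.6),pB=(241.7,305.8)).items():
    print(nm,z("side",ds,px),"z45",np.round(at_z("side",px,45),1),"z75",np.round(at_z("side",px,75),1))
E
```

```text
ss [548.  -17.7  43.5] z45 [547.7 -17.7  45. ] z75 [542.9 -17.2  75. ]
se [551.5 117.3  45. ] z45 [551.5 117.3  45. ] z75 [546.5 113.7  75. ]
yd [549.  -47.5  46.7] z45 [549.3 -47.6  45. ] z75 [544.4 -46.2  75. ]
pA [495.8 308.9  95. ] z45 [501.5 325.4  45. ] z75 [498.1 315.5  75. ]
pB [416.6 324.   28.9] z45 [416.1 318.8  45. ] z75 [415.3 309.1  75. ]
ss [555.2 -11.4  44.4] z45 [554.9 -10.8  45. ] z75 [536.6  19.8  75. ]
se [556.4 113.7  43.6] z45 [555.5 114.8  45. ] z75 [537.3 140.1  75. ]
yd [546.  -47.3  43.6] z45 [545.2 -45.8  45. ] z75 [527.3 -13.8  75. ]
pA [482.9 317.   75.8] z45 [499.2 299.   45. ] z75 [483.3 316.6  75. ]
pB [410.3 335.5  46.5] z45 [410.9 334.7  45. ] z75 [398.7 350.7  75. ]
```

View pics/topc.png

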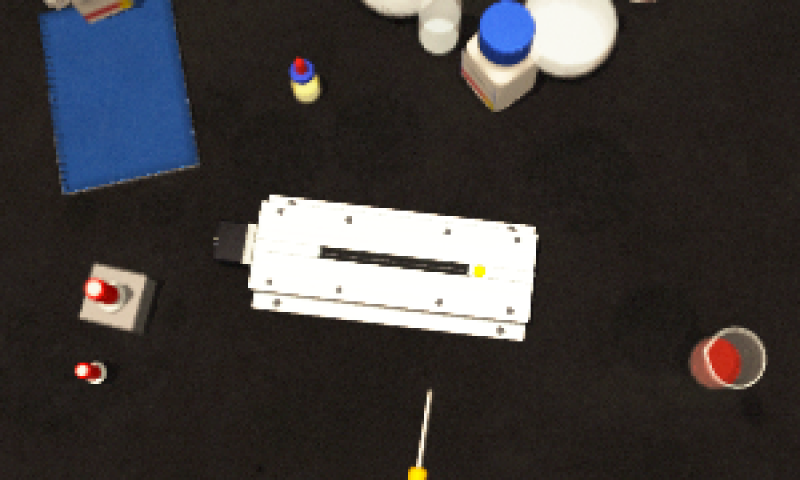

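View pics/sidec.png

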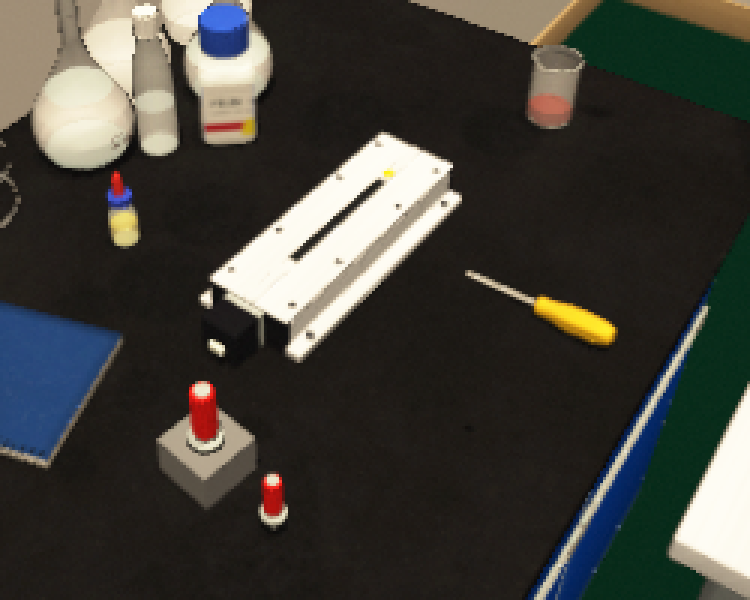

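The candidates for the pin are two. The one in the grey stand is at top (138,228) and side (218,277). The one lying loose is at top (135,259) and side (241,306), and it is clearly smaller. The one in the stand is larger and stands on the 40 mm block, so it is the right one, and these enlarged crops confirm it. The slot runs from top (220,214) to (276,221), with the yellow dot at (280,221).

```bash
python3 - <<'E'
from h import *
t=cv2.imread("pics/top0.png").astype(int); s=cv2.imread("pics/side0.png").astype(int)
def blob(mask,seed):
    n,l,st,c=cv2.connectedComponentsWithStats(mask.astype(np.uint8)); 
    k=1+np.argmin(np.hypot(*(c[1:]-seed).T)+1e3*(st[1:,4]<6)); ys,xs=np.where(l==k); return np.c_[xs,ys].astype(float)
for n,im,sl,dot,pin in (("top",t,(248,217),(280,221),(138,228)),("side",s,(264,208),(280,197),(218,277))):
    P=blob(im.max(2)<110,sl); 
    W=np.array([at_z(n,p,45)[:2] for p in P]); print(n,"slot n",len(P))
    if len(P)<800:
        c=W.mean(0); u=np.linalg.svd(W-c)[2][0]; u*=np.sign(u[1]); a=(W-c)@u
        print(" c",c,"yaw of y-axis",np.degrees(np.arctan2(-u[0],u[1])),"len",a.min(),a.max(),"mid",c+u*(a.min()+a.max())/2)
    D=blob((im[...,2]>150)&(im[...,0]<110)&(im[...,1]>120),dot); print(" dot",len(D),at_z(n,D.mean(0),45))
    Rm=blob((im[...,2]>110)&(im[...,1]<90)&(im[...,0]<90),pin); print(" red",len(Rm),Rm.mean(0),Rm.min(0),Rm.max(0),at_z(n,Rm.mean(0),72))
    for q in ("pin_grip","pin_collar","pin_stand"):
        for h in arm.tip_of(q,n)[:1]+[]: 
            z=dict(pin_grip=75,pin_collar=40,pin_stand=0)[q]; print(q,h["pixel"],at_z(n,h["pixel"],z))
    W=[at_z(n,p,102) for p in ((137.1,227.2),)] if n=="top" else [at_z(n,(217.7,269),102)]
    print(" pintop",W)
    d=np.load(n+"0.npy")
    m=arm.cut_out("pin_stand",n)
    for k in m[:2]:
        r=k["rect"]; pts=[at_depth(n,(x,y),d[y,x]) for y,x in zip(*np.where(k["pixels"])) if d[y,x]>0]
        pts=np.array(pts); top=pts[abs(pts[:,2]-40)<5]; print(" stand",k["conf"],r,len(top),(top[:,:2].min(0)+top[:,:2].max(0))/2 if len(top) else 0, cv2.minAreaRect(top[:,:2].astype(np.float32)) if len(top)>5 else 0)
E
```

```text
top slot n 235
 c [551.00025359  40.08328366] yaw of y-axis -2.340331302566764 len -73.75591870836158 73.6851179276247 mid [550.99880801  40.0479128 ]
 dot 15 [547.25209912 -45.58762345  45.        ]
 red 52 [139.78846154 229.76923077] [134. 225.] [144. 233.] [491.61224443 314.19638223  72.        ]
pin_grip [139.3, 227.1] [498.07694044 315.49069658  75.        ]
pin_collar [136.8, 263.5] [405.49522809 320.30287277  40.        ]
pin_stand [146.8, 232.2] [494.25596663 316.94099558   0.        ]
 pintop [array([494.27194676, 312.20930413, 102.        ])]
side slot n 98
 c [550.1482787   47.32453049] yaw of y-axis -2.3102449701994003 len -75.53840229429879 66.69623259180652 mid [549.97006275  42.90703908]
 dot 6 [546.4237353  -43.71802196  45.        ]
 red 136 [217.55882353 277.82352941] [213. 267.] [222. 286.] [491.22695171 320.1456721   72.        ]
pin_grip [221.1, 277.6] [483.31056946 316.55253946  75.        ]
pin_collar [217.2, 284.8] [495.91452727 318.56857387  40.        ]
pin_stand [220.6, 297.8] [485.09551418 322.23546917   0.        ]
 pintop [array([490.74204828, 317.59325392, 102.        ])]
 stand 0.82 [204.4, 278.6, 31.3, 32.4] 318 [491.20680197 320.53179023] ((491.56854248046875, 319.3893127441406), (58.59812545776367, 56.9940185546875), 82.24650573730469)
```

```bash
cat >> h.py <<'E'
def rows(wps, grip, p0=None, yaw0=None):
    """wps: list of (x,y,z,yaw) world; prints cm/rad deltas"""
    s=arm.read_state(); p0=np.array(s["tcp_pos"] if p0 is None else p0); M=R.from_euler('xyz',s["tcp_rot"],degrees=True) if yaw0 is None else R.from_euler('xyz',[180,0,yaw0],degrees=True)
    o=[]
    for w in wps:
        d=M.inv().apply(np.array(w[:3])-p0)/10; r=(M.inv()*R.from_euler('xyz',[180,0,w[3]],degrees=True)).as_rotvec()
        o.append(" ".join(f"{v:.2f}" for v in d)+" "+" ".join(f"{v:.3f}" for v in r)+f" {grip:g}")
    print("; ".join(o))
E
python3 - <<'E'
from h import *
W=np.array([[282,-613,231],[400,-450,220],[500,-200,220],[530,50,220],[500,250,200],[492,317,150]],float)
L=np.r_[0,np.cumsum(np.linalg.norm(np.diff(W,axis=0),axis=1))]
t=np.linspace(0,L[-1],19)[1:]
rows([(*[np.interp(a,L,W[:,k]) for k in range(3)],24.68+63.02*min(1,a/L[-1]*1.1)) for a in t],100)
print(L[-1]/18)
E
```

```text
4.90 -2.78 0.34 0.000 -0.000 -0.067 100; 9.78 -5.53 0.65 0.000 -0.000 -0.134 100; 14.66 -8.28 0.95 0.000 -0.000 -0.202 100; 19.21 -11.48 1.13 0.000 -0.000 -0.269 100; 23.28 -15.35 1.13 0.000 -0.000 -0.336 100; 27.34 -19.21 1.13 0.000 -0.000 -0.403 100; 31.41 -23.07 1.13 0.000 -0.000 -0.470 100; 35.48 -26.93 1.13 0.000 -0.000 -0.538 100; 38.86 -31.36 1.13 0.000 -0.000 -0.605 100; 41.79 -36.14 1.13 0.000 -0.000 -0.672 100; 44.73 -40.92 1.13 0.000 -0.000 -0.739 100; 47.66 -45.70 1.13 0.000 -0.000 -0.807 100; 50.43 -50.55 1.20 0.000 -0.000 -0.874 100; 51.98 -55.92 1.75 0.000 -0.000 -0.941 100; 53.53 -61.28 2.30 0.000 -0.000 -1.008 100; 55.09 -66.64 2.85 0.000 -0.000 -1.075 100; 56.55 -71.47 4.79 0.000 -0.000 -1.100 100; 57.94 -75.76 8.13 0.000 -0.000 -1.100 100
56.0992842279513
```

Request:
step_arm(
  deltas="4.9 -2.8 0.3 0 0 -0.067 100; 9.8 -5.5 0.6 0 0 -0.134 100; 14.7 -8.3 0.9 0 0 -0.2 100; 19.2 -11.5 1.1 0 0 -0.27 100; 23.3 -15.3 1.1 0 0 -0.336 100; 27.3 -19.2 1.1 0 0 -0.403 100; 31.4 -23.1 1.1 0 0 -0.47 100; 35.5 -26.9 1.1 0 0 -0.538 100; 38.9 -31.4 1.1 0 0 -0.605 100; 41.8 -36.1 1.1 0 0 -0.672 100; 44.7 -40.9 1.1 0 0 -0.739 100; 47.7 -45.7 1.1 0 0 -0.807 100; 50.4 -50.5 1.2 0 0 -0.874 100; 52 -55.9 1.7 0 0 -0.941 100; 53.5 -61.3 2.3 0 0 -1.008 100; 55.1 -66.6 2.8 0 0 -1.075 100; 56.5 -71.5 4.8 0 0 -1.1 100; 57.94 -75.76 8.1 0 0 -1.1 100; 57.94 -75.76 8.1 0 0 -1.1 100",
)

```text
clock: 3.88
tcp_pos: [488.9, 320.4, 148.1]
tcp_rot: [-179.7, 0.0, 88.1]
ft_force: [0.2, 0.4, 0.5]
grip_width: 1.002
finger_force: 0.0
```

```bash
python3 - <<'E'
from h import *
im,d=arm.read_camera("side"); cv2.imwrite("pics/s1.png",cv2.resize(im[200:350,150:350],(800,600),interpolation=3))
s=arm.read_state(); print(s["tcp_pos"],s["tcp_rot"],s["qpos"],s["clock"])
E
```

```text
[490.67485598 318.25930339 149.1821216 ] [-1.79867905e+02  4.62043741e-02  8.79119473e+01] [-10.9429081   27.47147455 -34.79027367 103.74166785  18.72783762
  54.74893007 -55.78736394] 3.925
```

View pics/s1.png

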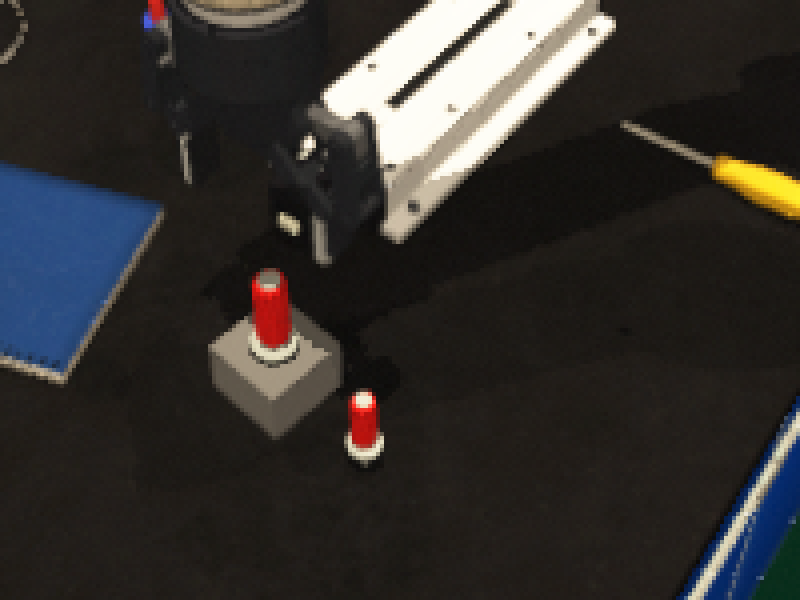

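The fingers straddle the pin at crop (185,180) and (322,260), with the pin at (270,275). The stand pin is upright and clear, so I'll descend.

Request:
step_arm(
  deltas="0 0 3 0 0 0 100; 0 0 6 0 0 0 100; 0 0 8 0 0 0 100; 0 0 9.2 0 0 0 100; 0 0 9.2 0 0 0 100; 0 0 9.2 0 0 0 40; 0 0 9.2 0 0 0 40",
)

```text
clock: 4.8
tcp_pos: [492.5, 317.4, 59.2]
tcp_rot: [179.9, -0.1, 87.7]
ft_force: [-0.4, 0.3, -0.4]
grip_width: 0.606
finger_force: 0.0
```

```bash
python3 - <<'E'
from h import *
print(at_z("side",(213.4,255),162))
im,d=arm.read_camera("side"); cv2.imwrite("pics/s2.png",cv2.resize(im[220:340,160:320],(800,600),interpolation=3))
s=arm.read_state(); print(s["tcp_pos"],s["ft_force"],s["grip_width"],s["clock"])
E
```

```text
[488.90902085 329.34665883 162.        ]
[492.41855135 317.3387171   59.08425735] [-0.18374191 -0.06075429 -0.35584551] 0.5163546294181468 4.85
```

View pics/s2.png

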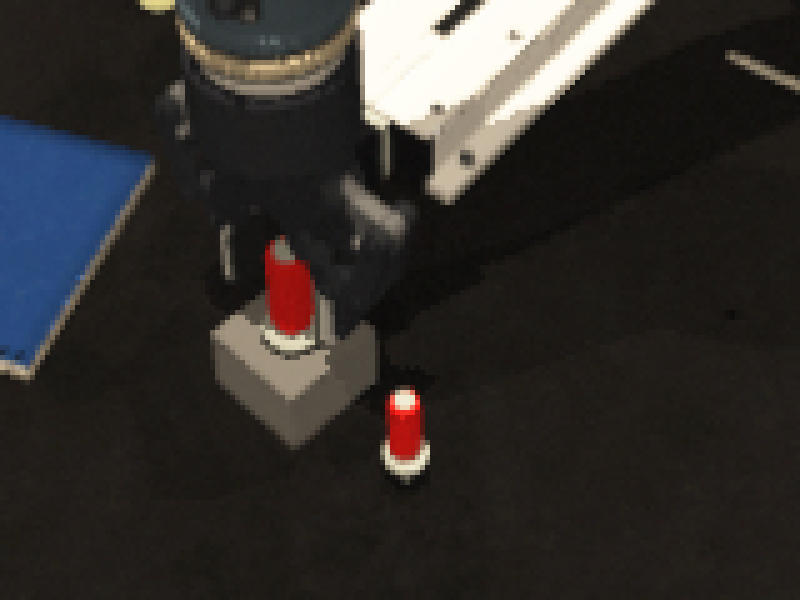

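The pin sits between the pads. The visible finger edges are the near (+y) edges, which fits a centred grasp. Next is closing.

Request:
step_arm(
  deltas="0 0 0.15 0 0 0 25; 0 0 0.15 0 0 0 15; 0 0 0.15 0 0 0 10; 0 0 0.15 0 0 0 0; 0 0 0.15 0 0 0 0; 0 0 0.15 0 0 0 0",
)

```text
clock: 5.6
tcp_pos: [492.2, 317.2, 57.1]
tcp_rot: [180.0, -0.0, 87.7]
ft_force: [-0.4, -1.1, 5.8]
grip_width: 0.221
finger_force: 58.5
```

Request:
step_arm(
  deltas="0 0 -1 0 0 0 0; 0 0 -3 0 0 0 0; 0 0 -5.5 0 0 0 0; 0 0 -7 0 0 0 0; -3 0.6 -7.3 0 0 0 0; -7.5 1.6 -7.3 0 0 0 0; -12.5 2.6 -7.3 0 0 0 0; -17.5 3.7 -7.3 0 0 0 0; -22.5 4.7 -7.3 0 0 0 0; -27.5 5.7 -7.3 0 0 0 0; -31.5 6.6 -6.5 0 0 0 0; -33.4 7 -5.5 0 0 0 0; -33.4 7 -5 0 0 0 0; -33.4 7 -5 0 0 0 0; -33.4 7 -5 0 0 0 0",
)

```text
clock: 7.48
tcp_pos: [548.6, -17.2, 107.1]
tcp_rot: [180.0, -0.0, 87.9]
ft_force: [0.4, -0.1, -1.1]
grip_width: 0.22
finger_force: 58.6
```

```bash
python3 - <<'E'
from h import *
s=arm.read_state(); print(s["tcp_pos"],s["tcp_rot"],s["ft_force"],s["grip_width"],s["clock"])
for n in ("side","top"):
    im,d=arm.read_camera(n); cv2.imwrite(f"pics/{n}3.png",im); np.save(n+"3.npy",d)
    for q in ("pin_grip","pin_collar","yellow_dot","slot_start"):
        for t in arm.tip_of(q,n): print(n,q,round(t["conf"],2),np.round(t["pixel"],1))
a=cv2.imread("pics/side3.png")[130:280,180:330]; b=cv2.imread("pics/top3.png")[150:300,190:340]
cv2.imwrite("pics/c3.png",cv2.resize(np.hstack([a[:,:],b]),(800,400),interpolation=3))
print("proj grip",proj("side",[s["tcp_pos"][0],s["tcp_pos"][1],s["tcp_pos"][2]+18]),"tip",proj("side",s["tcp_pos"]-[0,0,41]),"collar",proj("side",s["tcp_pos"]-[0,0,17]))
E
```

```text
[548.62869154 -17.20744718 107.14732979] [ 1.79971831e+02 -4.99040916e-02  8.79052940e+01] [ 0.44145272 -0.14206011 -1.1214391 ] 0.2204751137109691 7.475
side pin_grip 0.68 [277.7 182. ]
side pin_grip 0.45 [242.2 306.7]
side pin_collar 0.71 [274.3 189.8]
side pin_collar 0.69 [241.9 310.2]
side yellow_dot 0.61 [281.4 195.8]
side slot_start 0.77 [272.2 201.8]
top pin_grip 0.64 [134.2 260.1]
top pin_collar 0.53 [134.8 261.8]
top slot_start 0.95 [268.8 219.6]
proj grip [275.01036226 180.60997371] tip [274.0939991  196.36545441] collar [274.46015339 190.08657522]
```

View pics/c3.png

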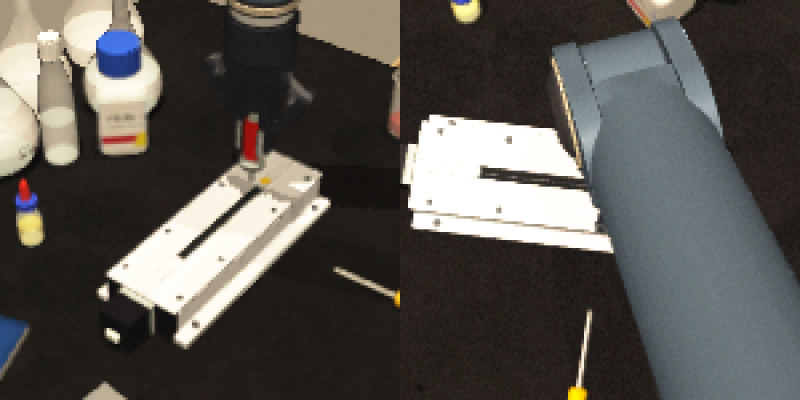

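Request:
step_arm(
  deltas="-0.15 -0.03 0.6 0 0 0 0; -0.15 -0.03 1.2 0 0 0 0; -0.15 -0.03 1.7 0 0 0 0; -0.15 -0.03 2.1 0 0 0 0; -0.15 -0.03 2.4 0 0 0 0; -0.15 -0.03 2.55 0 0 0 0; -0.15 -0.03 2.55 0 0 0 0; -0.15 -0.03 2.55 0 0 0 0",
)

```text
clock: 8.98
tcp_pos: [548.4, -21.0, 81.5]
tcp_rot: [180.0, 0.0, 87.7]
ft_force: [0.2, 0.1, -1.5]
grip_width: 0.218
finger_force: 58.6
```

Request:
step_arm(
  deltas="0 0 0.3 0 0 0 0; 0 0 0.6 0 0 0 0; 0 0 0.9 0 0 0 0; 0 0 1 0 0 0 0; 0 0 1 0 0 0 0",
)

```text
clock: 9.6
tcp_pos: [548.2, -21.0, 71.2]
tcp_rot: [-180.0, 0.0, 87.7]
ft_force: [0.3, 0.3, -0.3]
grip_width: 0.216
finger_force: 58.6
```

Request:
step_arm(
  deltas="0 0 0.2 0 0 0 0; 0 0 0.4 0 0 0 0; 0 0 0.6 0 0 0 0; 0 0 0.6 0 0 0 0; 0 0 0.6 0 0 0 0",
)

```text
clock: 10.22
tcp_pos: [548.4, -21.0, 65.5]
tcp_rot: [180.0, 0.0, 87.7]
ft_force: [-0.6, 0.5, 2.0]
grip_width: 0.217
finger_force: 58.6
```

Request:
step_arm(
  deltas="0.2 0 0.1 0 0 0 0; 0.6 0 0.1 0 0 0 0; 1.0 0 0.1 0 0 0 0; 1.4 0 0.1 0 0 0 0; 1.8 0 0.1 0 0 0 0; 2.1 0 0.1 0 0 0 0; 2.2 0 0.1 0 0 0 0; 2.2 0 0.1 0 0 0 0",
)

```text
clock: 11.22
tcp_pos: [549.1, 1.3, 64.3]
tcp_rot: [180.0, -0.0, 87.7]
ft_force: [0.2, -0.7, 3.3]
grip_width: 0.218
finger_force: 58.6
```

Request:
step_arm(
  deltas="0.2 0 0 0 0 0 0; 0.4 0 0 0 0 0 0; 0.6 0 0 0 0 0 0; 0.6 0 0 0 0 0 0",
)

```text
clock: 11.72
tcp_pos: [549.4, 7.4, 64.3]
tcp_rot: [180.0, -0.0, 87.7]
ft_force: [-0.1, -0.8, 3.1]
grip_width: 0.219
finger_force: 58.6
```

Request:
step_arm(
  deltas="0.2 0 0 0 0 0 0; 0.4 0 0 0 0 0 0; 0.6 0 0 0 0 0 0; 0.6 0 0 0 0 0 0",
)

```text
clock: 12.22
tcp_pos: [549.6, 13.4, 64.3]
tcp_rot: [180.0, -0.0, 87.7]
ft_force: [0.3, -2.3, 2.8]
grip_width: 0.223
finger_force: 58.6
```

Request:
step_arm(
  deltas="0.2 0 0 0 0 0 0; 0.4 0 0 0 0 0 0; 0.6 0 0 0 0 0 0; 0.6 0 0 0 0 0 0",
)

```text
clock: 12.72
tcp_pos: [549.9, 19.4, 64.3]
tcp_rot: [180.0, -0.0, 87.7]
ft_force: [0.9, -1.4, 2.5]
grip_width: 0.222
finger_force: 58.6
```

Request:
step_arm(
  deltas="0.2 0 0 0 0 0 0; 0.4 0 0 0 0 0 0; 0.6 0 0 0 0 0 0; 0.6 0 0 0 0 0 0",
)

```text
clock: 13.22
tcp_pos: [550.1, 25.4, 64.4]
tcp_rot: [180.0, -0.0, 87.7]
ft_force: [0.5, -2.4, 2.5]
grip_width: 0.218
finger_force: 58.6
```

Request:
step_arm(
  deltas="0.2 0 0 0 0 0 0; 0.4 0 0 0 0 0 0; 0.6 0 0 0 0 0 0; 0.6 0 0 0 0 0 0",
)

```text
clock: 13.72
tcp_pos: [549.8, 32.1, 63.9]
tcp_rot: [-179.9, -0.1, 87.8]
ft_force: [0.1, 0.4, -1.2]
grip_width: 0.219
finger_force: 58.9
```

Request:
step_arm(
  deltas="0 0 0.05 0 0 0 0; 0 0 0.1 0 0 0 0; 0 0 0.15 0 0 0 0; 0 0 0.15 0 0 0 0; 0 0 0.15 0 0 0 0",
)

```text
clock: 14.35
tcp_pos: [550.3, 31.2, 62.8]
tcp_rot: [180.0, -0.0, 87.7]
ft_force: [0.2, 1.9, -1.5]
grip_width: 0.22
finger_force: 58.9
```

Request:
step_arm(
  deltas="0 0 0.05 0 0 0 0; 0 0 0.08 0 0 0 0; 0 0 0.1 0 0 0 0; 0 0 0.1 0 0 0 0",
)

```text
clock: 14.85
tcp_pos: [550.5, 31.2, 62.1]
tcp_rot: [180.0, -0.0, 87.7]
ft_force: [-0.2, 2.1, 2.3]
grip_width: 0.219
finger_force: 58.9
```

Request:
step_arm(
  deltas="0 0 0 0 0 0 26; 0 0 0 0 0 0 34; 0 0 0 0 0 0 50; 0 0 0 0 0 0 70; 0 0 0 0 0 0 70; 0 0 -1 0 0 0 70; 0 0 -4 0 0 0 70; 0 0 -8 0 0 0 70; 0 0 -11 0 0 0 70; 0 0 -14 0 0 0 70; 0 0 -14 0 0 0 70",
)

```text
clock: 16.23
tcp_pos: [551.9, 31.4, 204.9]
tcp_rot: [179.6, -0.0, 87.7]
ft_force: [0.5, 0.4, 0.5]
grip_width: 0.697
finger_force: 0.0
```

```bash
python3 - <<'E'
from h import *
im,d=arm.read_camera("side"); cv2.imwrite("pics/s4.png",cv2.resize(im[150:270,190:350],(800,600),interpolation=3))
for q in ("pin_grip","pin_collar"):
    for t in arm.tip_of(q,"side"): print(q,round(t["conf"],2),np.round(t["pixel"],1))
print("expect grip",proj("side",[550.5,31.2,80]),"collar",proj("side",[550.5,31.2,45]))
s=arm.read_state(); print(s["tcp_pos"],s["ft_force"],s["clock"])
E
```

```text
pin_grip 0.63 [240.4 303. ]
pin_grip 0.59 [269.6 202.2]
pin_collar 0.64 [241.6 305.8]
pin_collar 0.58 [264.6 209.1]
expect grip [264.79258713 201.05929928] collar [264.44572064 210.13444238]
[549.6671757   30.72645305 201.24042163] [-0.71283338 -0.08823544 -0.5217026 ] 16.375
```

View pics/s4.png

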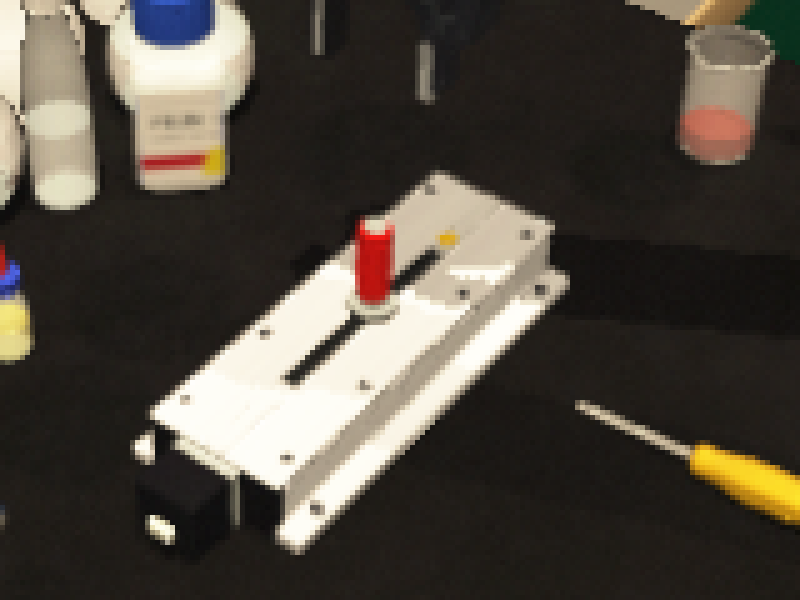

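The pin stands upright at crop (374,265). Its collar is at (374,305), which matches the position expected for a collar flat on the cover, and the gripper is clear above.

```bash
python3 -c "
from rig import arm
print(arm.close_job())"
```

```text
the job is handed in; nothing more can be done
None
```

The job is handed in at about 16 s of the 51 s allowed: the pin stands upright in the slot at about stage y = -10 mm, tip in the notch, collar flat on the cover, gripper clear, and the bottles and glassware untouched by the arm; the hand-in returned no verdict.

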